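Refit the gas ring's knob and hold the safety valve open

TASK

The black knob of the little gas boiling ring was taken off for cleaning: pick it up, turn it so that its white pointer faces the off dot and the flat in its bore meets the flat of the bare shaft, and push it fully home. Then press it in against its spring, turn it anticlockwise until the pointer faces the large flame mark, and finish while still holding the knob pressed in there, without letting go, so that I can light the ring. Leave the match box, the small pan and the tart tin where they are.

Things in the scene. Friction and masses are not known exactly. Their poses are not given: they have to be found in the camera images.
- knob: loose black cooker knob, 42 mm across, 40 mm tall, 60 g, standing bore-down on the worktop. Origin: centre of its underside; z up. A round skirt (lower 20 mm) carries a finger bar 34 mm long along x, 11 mm wide along y with parallel cheeks, 20 to 40 mm above the underside. +x is the pointer: a white line on the bar and down the skirt, on that side only
- bore (a point): mouth of the knob's blind D bore, at the knob's origin, same axes. 16 mm deep, radius 6.5 mm, flat 2.8 mm from the axis on the pointer (+x) side, mouth chamfered 2 mm wider. It goes onto the shaft one way round only, with up to 9 degrees of play either way
- pointer_end (a point): outer end of the white pointer line on top of the knob's bar, 20 mm from the knob's axis along its +x, 40 mm above its underside
- shaft_seat (a point): centre of the round brass shoulder (26 mm across) of the valve stem, 61 mm above the worktop while the valve is out; the knob's underside rests here when fully home. z up; +x is the way the shaft's flat faces; it moves and turns with the stem
- shaft_tip (a point): top of the steel D-shaft, on its axis, 14.5 mm above shaft_seat. The shaft is 12 mm in diameter with a flat 2.5 mm from the axis, facing +x of this frame, and a tapered tip
- valve_press (a joint): how far the stem is pushed in, m: 0 = out (spring, about 4 N to start), 0.007 = stop (about 7 N). It springs back when let go
- valve_turn (a joint): rotation of the stem, rad, growing anticlockwise seen from above: 0 = off (flat towards the off dot; every run starts here), 1.05 = large flame, stop at 2.5. It turns easily (about 0.02 N m), but at off it is locked (0.1 rad of play) until the stem is pushed in at least 4 mm
- off_dot (a point): round black dot printed on the panel, 31 mm from the shaft's axis, at about ten o'clock seen by the robot
- flame_mark (a point): large black drop-shaped flame mark printed on the panel, 31 mm from the shaft's axis, 60 degrees (1.05 rad) anticlockwise from the off dot, at about eight o'clock; the smaller drop further on is the low flame
- boiling_ring: steel gas ring fixed to the worktop: round dish 157 mm across with an iron trivet (highest point 72 mm), and in front of it a housing 100 mm long and 104 mm wide whose flat top panel is 52 mm high. Origin under the centre of the dish; +x away from the housing, so the valve axis is at x = -0.118, y = 0
- match_box: match box, 36 x 54 x 16 mm, on the worktop to the right; origin at the centre of its underside
- small_pan: small lidded tin pan, 74 x 92 x 71 mm, to the left behind the pump; origin at the centre of its underside
- tart_tin: fluted tart tin, 72 mm across and 20 mm high, at the front left; origin at the centre of its underside
- pump_lever (a point): lower end of the long iron lever of the copper pump, which stands fixed to the left of the work; do not run into it. From here the lever leans back and up to the head of the pump 0.6 m above the worktop, at about 0.21 m along +x of this frame; the pump's barrel stands below the head. Nearer the robot than this point the way past is free
- jug_foot (a point): centre of the foot of the big brown jug that stands fixed to the right of the work: 145 mm in radius, 0.5 m tall, two small handles near the top and a tap at the front

How it is judged (in metres and radians):
On the way, in this order (a step that is already met when the one before it is completed fails the run):
1. the knob is fully home on the shaft, with the valve still at off (z of knob in the frame of shaft_seat below 0.003 m and horizontal distance between knob and shaft_seat below 0.003 m and angle between knob's own z axis and vertical below 0.08 rad and angle between the x axis of knob and the x axis of shaft_seat, either way round below 0.3 rad and value of joint valve_turn below 0.15 rad), for 0.2 s.
2. the knob is pressed in and turned to the large flame mark (value of joint valve_press above 0.0045 m and value of joint valve_turn between 0.8 and 1.3 rad), for 0.2 s.
At the end, for the whole second after the job is handed in: The knob sits fully home on the shaft (within 3 mm), the gripper still on it; the valve is held pressed in by more than 4.5 mm of its 7 mm and turned to the large flame mark (1.05 rad, within 0.25); match box, pan and tart tin within 30 mm of where they were (all of step 2 and z of knob in the frame of shaft_seat between -0.003 and 0.003 m and horizontal distance between knob and shaft_seat below 0.003 m and angle between knob's own z axis and vertical below 0.08 rad and angle between the x axis of knob and the x axis of shaft_seat, either way round below 0.3 rad and contact force between the fingers and knob above 1 N and distance of each of match_box, small_pan, tart_tin from where it was at the start of the episode below 0.03 m); the arm keeps its last pose, push and grip.
It fails at once if the match box, the small pan or the tart tin is knocked away (distance of any of match_box, small_pan, tart_tin from where it was at the start of the episode above 0.03 m).
It also fails if it takes over 51 s, if anything falls off the work surface, if the arm or the gripper's body presses on something with over 40 N, if the wrist force passes 120 N, or if a joint passes its speed limit or range.

ROBOT

A 6-joint arm with a two-finger parallel gripper is mounted at the origin on a cart in front of the work surface, level with it; the furniture and walls round the work are solid. World frame = base frame: x ahead of the robot, y to its left, z up, the work surface at z = 0. Lengths are in m, angles in degrees, forces in N, time in s.
With the tool pointing down it reaches from about 0.25 to 0.775 m from the base axis. Payload 4 kg.
Tool frame: the origin (TCP) lies at the very end of the fingers, on their centre line; the grasp point (between the pads) lies 19 mm behind it; x points along the fingers, y is the direction in which the jaws open and shut, and the axes are right-handed (so a half turn about x gives the same grasp; the last joint's range is limited). The gripper opens to 85 mm and grips with 20 to 120 N. Pads are 22 mm wide; open, the fingers measure 114 mm over their backs; the gripper's body (76 mm by 85 mm) begins 54 mm behind the grasp point. The pads swing forward as they close: fully open they stand 13 mm farther back than shut.
Start: joints at [67.03, 4.996, 78.535, -0, 96.463, -5.907], TCP at [0.161, 0.526, 0.231] pointing down, gripper open.
Joint ranges: [-177.83, 177.83], [-43.37, 116.18], [15.69, 146.23], [-61.86, 241.86], [9.47, 152.12], [-147.06, 147.06]. Speed limits (degrees/s): [159.86, 159.86, 180, 180, 180, 180].

INTERFACE

Orientations are given as [roll, pitch, yaw] about the fixed x, y, z axes, in that order (R = Rz(yaw) Ry(pitch) Rx(roll)).
In Python, from cell import env gives the robot as it stands.
- The arm moves only by the shell command python3 -m pendant 'ROWS' [FORCE]. ROWS is JSON, a list of rows, each a list of 5 numbers: the opening, from 0 (shut) to 1 (fully open), then the shift along the tool's x, y, z in mm, then the turn about the tool's x in degrees. In form: [[hand, dx, dy, dz, twist], ...]. A call has 1 to 20 rows; each row shifts and turns the commanded pose from where the row before left it, along the tool's axes as they then stand; what a row does not reach is not made up. A row lasts 1/10 s, in which the tool goes at most 50 mm and 8.59 degrees, less where a joint would pass 70% of its speed; a pose out of reach is approached as far as the arm can. A call is refused whole if a number of a shift passes 50 or a number of a turn 8.59, either way. A call with a gripper value outside its range is refused whole. The fingers move at their own pace and stop on an object; FORCE is the grip in N (left out, the last holds). Time passes only in rows, so rows that do not move let the fingers close. It gives the time, the measured TCP pose, the force and the opening at its end, in the units of the state.
- env.get_state(): the state, without advancing time (a new reading comes with each control period).
- env.grab_frame(name): name is "scene" or "top" or "wrist"; returns a dict with "pixels" (480x640x3 uint8, blue, green, red), "fx", "fy", "cx", "cy" (pixels), "extrinsics" (4x4, takes a point from world to camera coordinates). Camera axes: x right, y down, z forward; pixel columns grow to the right and rows downward; lengths in m; the calibration is good to about 2 mm. The wrist camera is an equidistant fisheye: a pixel r from the principal point sees the ray r / f radians off the axis. A picture is of the moment at which its call begins. There is no depth.
- env.hand_in(): hands the job in, once; it reports no verdict.
The state is a dict: "time": time; "joint_pos": joint angles; "qd": joint speeds; "joint_torque": joint torques, N m; "tool_pos": TCP position; "ee_rot": TCP orientation; "force": force on the tool from outside, world axes, zero at the start; "ft_torque": the same for the moment, N m; "grip_width": finger opening in m.
Only numpy, scipy, OpenCV 4.12 (cv2) and the standard library are available. Lean on these libraries where they do the work, as an engineer would, in place of code of your own. Each camera call takes 0.05 s, during which the arm holds its last target.

## Working session

There is one attempt and no reset: what is moved stays moved. The work goes in short steps, Python scripts to look and compute and a shell command to move; the robot and the scene stay as the last step left them, time stands still between calls to the robot, and variables do not carry over. Pictures are saved under pics/ and viewed, and the job is handed in when it is done.

```bash
mkdir -p pics; ls; python3 - <<'E'
from cell import env
import cv2
print(env.get_state())
for n in ["scene","top","wrist"]:
    f=env.grab_frame(n); cv2.imwrite(f"pics/{n}0.png",f["pixels"]); print(n,f["fx"],f["fy"],f["cx"],f["cy"]); print(f["extrinsics"])
E
```

```text
pics
{'time': 0.0, 'joint_pos': array([ 6.70315954e+01,  5.03832332e+00,  7.86259733e+01,  2.47703846e-03,
        9.64628453e+01, -5.90668478e+00]), 'qd': array([ 0.08790715,  0.02493715,  0.03127342, -0.00462412,  0.02551212,
        0.00196164]), 'joint_torque': array([ 8.72607689e-04, -3.51879787e+01, -3.13269424e+01, -1.47862870e-04,
        1.09103156e-02, -9.09542479e-06]), 'tool_pos': array([0.16115937, 0.52533139, 0.23013574]), 'ee_rot': array([ -97.01599212,   89.87283419, -114.07743589]), 'force': array([-0.50960822, -0.45131487, -0.4017173 ]), 'ft_torque': array([-0.00856688,  0.01585452,  0.00715423]), 'grip_width': 0.08527098530387432}
scene 487.8158938771096 487.8158938771096 319.9269955517472 241.2285152718381
[[-0.84447575 -0.53550042  0.01000041  0.48102551]
 [-0.40080263  0.61945379 -0.67500685  0.27260655]
 [ 0.35527166 -0.57403511 -0.73774368  0.78247097]
 [ 0.          0.          0.          1.        ]]
top 467.03708084917866 467.03708084917866 330.0367219663918 244.77913557186073
[[-2.79737314e-03 -9.99856050e-01  1.67348138e-02 -1.95088555e-02]
 [-9.85804667e-01 -5.20567305e-05 -1.67896265e-01  5.62793116e-01]
 [ 1.67872967e-01 -1.69669261e-02 -9.85662615e-01  9.66635846e-01]
 [ 0.00000000e+00  0.00000000e+00  0.00000000e+00  1.00000000e+00]]
wrist 371.64829954431775 371.64829954431775 319.46951930523153 236.38916859567755
[[ 0.29408015  0.95577807 -0.00226846 -0.54859693]
 [ 0.91480342 -0.28078371  0.29033638 -0.03649834]
 [ 0.2768602  -0.08745736 -0.95692196  0.38003312]
 [ 0.          0.          0.          1.        ]]
```

View pics/scene0.png

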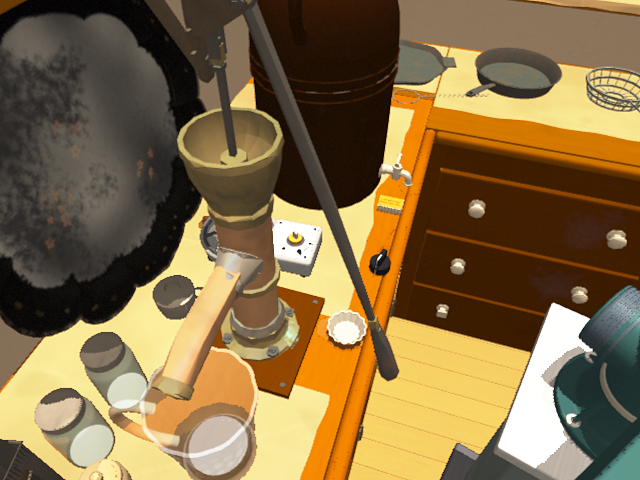

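View pics/top0.png

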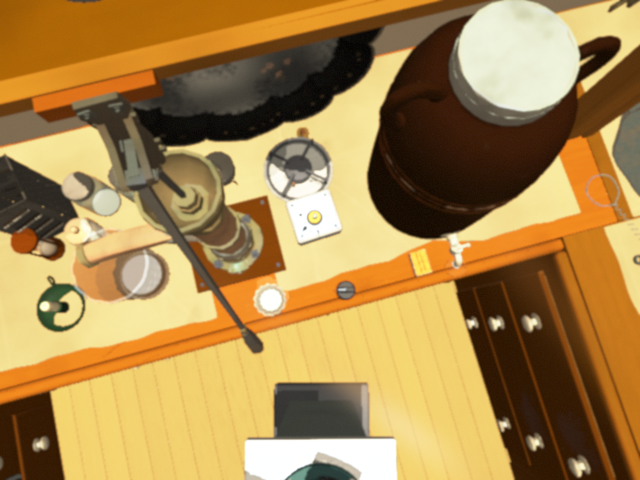

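View pics/wrist0.png

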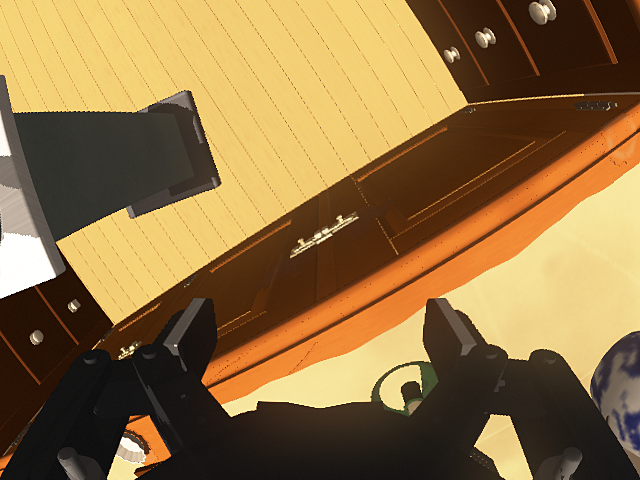

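```bash
cat > h.py <<'E'
import numpy as np, cv2
from cell import env
def P(f,p):
    E=np.array(f["extrinsics"]); q=E[:3,:3]@np.array(p,float)+E[:3,3]; return np.array([f["fx"]*q[0]/q[2]+f["cx"],f["fy"]*q[1]/q[2]+f["cy"]])
def ray(f,u,v,fish=False):
    E=np.array(f["extrinsics"]); R=E[:3,:3]; a=np.array([(u-f["cx"])/f["fx"],(v-f["cy"])/f["fy"]])
    if fish:
        r=np.hypot(*a); d=np.r_[a/r*np.sin(r),np.cos(r)]
    else: d=np.r_[a,1]
    return -R.T@E[:3,3], R.T@d
def onz(f,u,v,z,fish=False):
    c,d=ray(f,u,v,fish); return c+d*(z-c[2])/d[2]
def tri(*rs):
    A=0;b=0
    for c,d in rs:
        d=d/np.linalg.norm(d);M=np.eye(3)-np.outer(d,d);A=A+M;b=b+M@c
    return np.linalg.solve(A,b)
E
python3 - <<'E'
from h import *
s=cv2.imread("pics/scene0.png");t=cv2.imread("pics/top0.png")
a=cv2.resize(t[120:320,230:390],None,fx=5,fy=5,interpolation=cv2.INTER_CUBIC)[:1000]
cv2.imwrite("pics/t1.png",cv2.resize(t[170:320,230:430],None,fx=4,fy=4,interpolation=cv2.INTER_CUBIC))
cv2.imwrite("pics/s1.png",cv2.resize(s[190:340,250:450],None,fx=4,fy=4,interpolation=cv2.INTER_CUBIC))
E
```

```text
(no output)
```

View pics/t1.png

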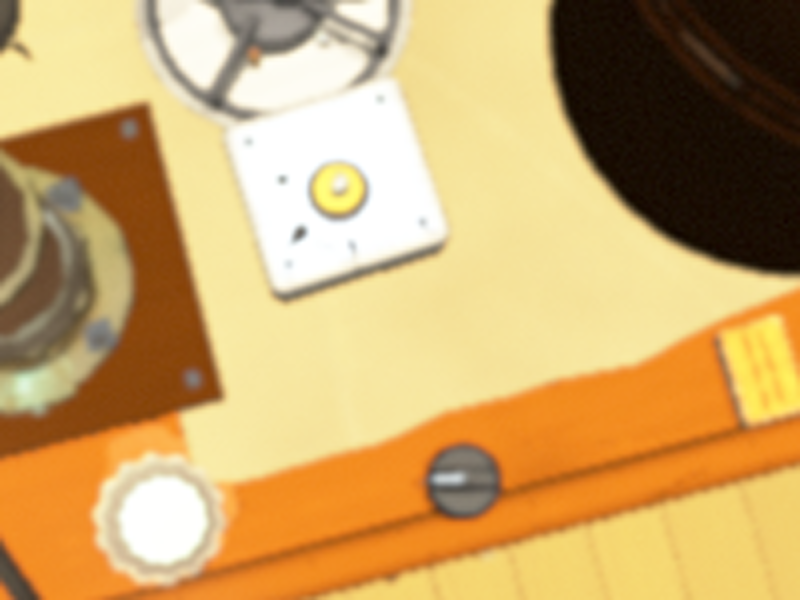

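View pics/s1.png

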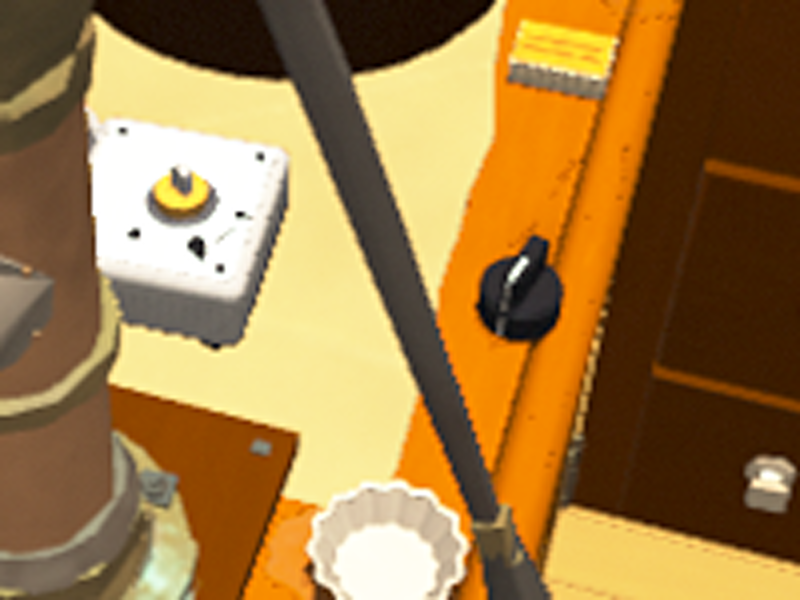

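```bash
python3 - <<'E'
from h import *
s=env.grab_frame("scene");t=env.grab_frame("top")
T=lambda x,y:(230+x/4,170+y/4); S=lambda x,y:(250+x/4,190+y/4)
np.set_printoptions(precision=4,suppress=True)
seat=onz(t,*T(338,190),.061);print("seat",seat, onz(s,*S(181,194),.061))
for n,a,b in [("off",(283,180),(134,233)),("flame",(299,234),(197,245))]:
    p=onz(t,*T(*a),.052);q=onz(s,*S(*b),.052);print(n,p,q,np.degrees(np.arctan2(*(p-seat)[[1,0]])))
print("shafttip",onz(t,*T(340,182),.0755))
pe=onz(t,*T(432,479),.04);pi=onz(t,*T(467,478),.04);print("ptr",pe,pi)
print("skirt edges/centre z.02",onz(t,*T(463,484),.0),onz(t,*T(464,481),.02),onz(t,*T(427,481),.02),onz(t,*T(500,481),.02))
print("ptr scene",onz(s,*S(520,258),.04), onz(s,*S(541,240),.04))
print("lever",tri(ray(t,255,349),ray(s,391,375)))
print("tart",onz(t,*T(162,517),.01),"box",onz(t,*T(763,370),.016))
E
```

```text
seat [0.6204 0.0134 0.061 ] [0.6165 0.0167 0.061 ]
off [0.628  0.0436 0.052 ] [0.6259 0.0435 0.052 ] 75.79375647274361
flame [0.5979 0.0347 0.052 ] [0.5961 0.0333 0.052 ] 136.54075023878164
shafttip [0.6214 0.0121 0.0755]
ptr [ 0.4658 -0.0373  0.04  ] [ 0.4663 -0.0562  0.04  ]
skirt edges/centre z.02 [ 0.4659 -0.056   0.    ] [ 0.4662 -0.0556  0.02  ] [ 0.4662 -0.0352  0.02  ] [ 0.4661 -0.0754  0.02  ]
ptr scene [ 0.4656 -0.0535  0.04  ] [ 0.4624 -0.0695  0.04  ]
lever [0.3388 0.1431 0.0016]
tart [0.4473 0.1107 0.01  ] box [ 0.528  -0.2234  0.016 ]
```

```bash
cat >> h.py <<'E'
from scipy.spatial.transform import Rotation as Ro
def tool():
    s=env.get_state(); return s,np.array(s["tool_pos"]),Ro.from_euler("xyz",s["ee_rot"],degrees=True).as_matrix()
def to(goal):
    s,p,R=tool(); d=np.array(goal)-p
    yaw=np.degrees(np.arctan2(R[1,1],R[0,1]))
    print("t",round(s["time"],2),"tcp",p.round(4),"yawY",yaw.round(2),"tilt",R[:,0].round(4),"j",np.round(s["joint_pos"],1),"F",np.round(s["force"],1),"w",round(s["grip_width"],4))
    print("tool shift mm",(R.T@d*1000).round(1))
E
python3 - <<'E'
from h import *
t=env.grab_frame("top")
to([.26,.05,.23]); print(tool()[2].round(3)); print("head",onz(t,140,185,.6),onz(t,115,110,.6))
E
```

```text
t 0.3 tcp [0.1613 0.5256 0.2309] yawY 72.94 tilt [-3.e-04 -7.e-04 -1.e+00] j [67.   5.  78.6 -0.  96.5 -5.9] F [-0.5  0.5  0.6] w 0.0854
tool shift mm [   1.2 -425.8  233.9]
[[-0.     0.293  0.956]
 [-0.001  0.956 -0.293]
 [-1.    -0.001 -0.   ]]
head [0.52855179 0.17664721 0.6       ] [0.60736448 0.20696126 0.6       ]
```

```bash
python3 -m pendant '[[1,0,-35,19.5,0],[1,0,-35,19.5,0],[1,0,-35,19.5,0],[1,0,-35,19.5,0],[1,0,-35,19.5,0],[1,0,-35,19.5,0],[1,0,-35,19.5,0],[1,0,-35,19.5,0],[1,0,-35,19.5,0],[1,0,-35,19.5,0],[1,0,-35,19.5,0],[1,0,-35,19.5,0],[0.6,0,0,0,8.5],[0.6,0,0,0,8.5],[0.6,0,0,0,8.5],[0.6,0,0,0,8.5],[0.6,0,0,0,8.5],[0.6,0,0,0,8.5],[0.6,0,0,0,8.5],[0.6,0,0,0,8.5]]'
python3 - <<'E'
from h import *
to([.42,-.056,.2])
E
```

```text
time: 2.3
tool_pos: [0.2618, 0.0556, 0.2314]
ee_rot: [95.9, 90.0, 10.4]
force: [-0.4, -0.0, -0.5]
grip_width: 0.0513
t 2.3 tcp [0.2618 0.0556 0.2314] yawY 4.59 tilt [ 5.e-04  1.e-04 -1.e+00] j [ -0.2 -33.5 108.8   0.  104.6  -4.8] F [-0.4 -0.  -0.5] w 0.0513
tool shift mm [ 31.4 148.8 123.9]
```

```bash
python3 -m pendant '[[0.6,8,37,31,0],[0.6,8,37,31,0],[0.6,8,37,31,0],[0.6,8,37,31,0],[0.6,0,0,0,4.6],[0.6,0,0,0,0]]'
python3 - <<'E'
from h import *
to([.466,-.056,.1])
f=env.grab_frame("wrist"); cv2.imwrite("pics/w1.png",f["pixels"]); print(onz(f,320,230,.04,True),ray(f,320,230,True))
E
```

```text
time: 2.9
tool_pos: [0.4202, -0.0558, 0.1978]
ee_rot: [-108.6, 89.8, 161.7]
force: [0.6, 0.5, 0.5]
grip_width: 0.0512
t 2.9 tcp [ 0.4202 -0.0558  0.1978] yawY 0.25 tilt [-0.0037  0.0012 -1.    ] j [-15.2 -10.7  97.3   0.   93.6 -15.5] F [0.6 0.5 0.5] w 0.0512
tool shift mm [97.7 46.1  0.5]
[ 0.41903126 -0.06734453  0.04      ] (array([0.41933903, 0.01798135, 0.34071043]), array([-0.00098461, -0.27297137, -0.96202165]))
```

View pics/w1.png

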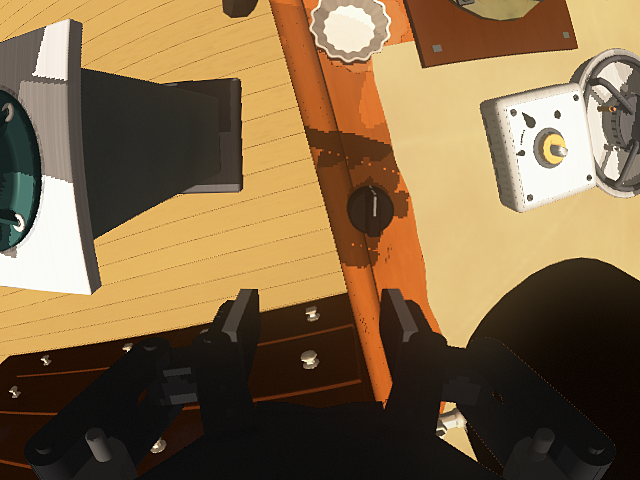

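```bash
python3 - <<'E'
from h import *
w=cv2.imread("pics/w1.png")
a=cv2.resize(w[170:250,330:410],None,fx=7,fy=7,interpolation=cv2.INTER_CUBIC)
b=cv2.resize(w[70:220,470:630],None,fx=4,fy=4,interpolation=cv2.INTER_CUBIC)
a=np.clip(a.astype(float)*1.6,0,255).astype(np.uint8)
cv2.imwrite("pics/w1a.png",a);cv2.imwrite("pics/w1b.png",b)
E
```

```text
(no output)
```

View pics/w1a.png

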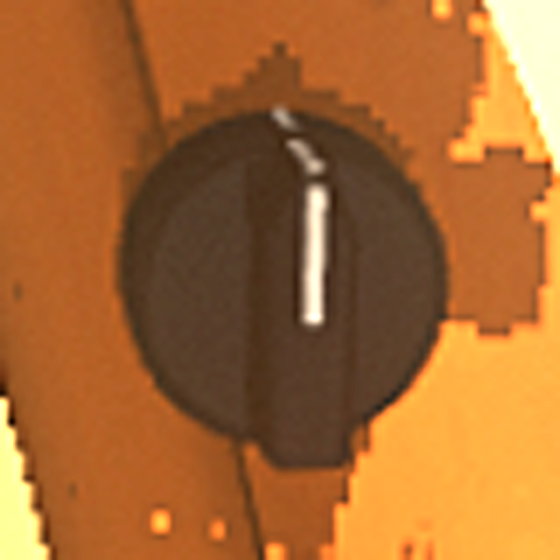

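View pics/w1b.png

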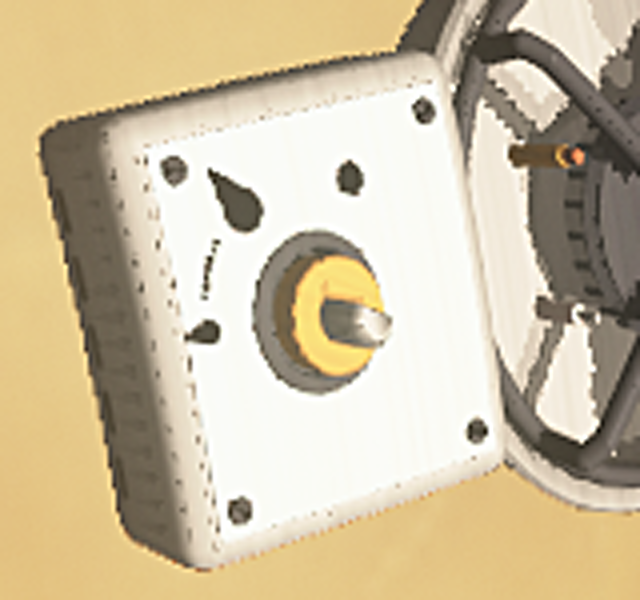

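```bash
cat > m1.py <<'E'
from h import *
f=env.grab_frame("wrist"); np.set_printoptions(precision=4,suppress=True)
A=lambda x,y:(330+x/7,170+y/7);B=lambda x,y:(470+x/4,70+y/4)
o=lambda p,z:onz(f,*p,z,True)
print("f same?",cv2.absdiff(f["pixels"],cv2.imread("pics/w1.png")).mean())
pe=o(A(318,185),.04);pi=o(A(312,322),.04);d=pe-pi;print("ptr",pe,pi,np.degrees(np.arctan2(d[1],d[0])))
u=d/np.linalg.norm(d);print("centre from ptr",pe-.02*u)
print("bar bottom end",o(A(310,466),.04))
print("skirt",o(A(124,270),.01),o(A(446,280),.02), o(A(284,112),.02))
sc=[o(B(*q),.052) for q in [(174,169),(425,109),(477,430),(240,510)]];sc=np.array(sc)
print(sc,"ctr",sc.mean(0))
for i,j in [(0,1),(3,2)]:
    d=sc[j]-sc[i];print("edge",np.degrees(np.arctan2(d[1],d[0])),np.linalg.norm(d))
for i,j in [(3,0),(2,1)]:
    d=sc[j]-sc[i];print("edgeP",np.degrees(np.arctan2(d[1],d[0])),np.linalg.norm(d))
seat=o(B(334,314),.061);tip=o(B(373,326),.0755);off=o(B(350,177),.052);fl=o(B(242,208),.052)
print(seat,tip,off,fl,"hous disc",o(B(318,312),.055))
for c in (seat,tip):
  for q in (off,fl):
    d=q-c;print(np.degrees(np.arctan2(d[1],d[0])),np.linalg.norm(d[:2]))
E
python3 m1.py
```

```text
f same? 3.592789713541667
ptr [ 0.4649 -0.0379  0.04  ] [ 0.4649 -0.0546  0.04  ] 89.91008032777124
centre from ptr [ 0.4649 -0.0579  0.04  ]
bar bottom end [ 0.4655 -0.0727  0.04  ]
skirt [ 0.4444 -0.0552  0.01  ] [ 0.4852 -0.0537  0.02  ] [ 0.4633 -0.0323  0.02  ]
[[ 0.5808  0.0407  0.052 ]
 [ 0.6503  0.0639  0.052 ]
 [ 0.6743 -0.0091  0.052 ]
 [ 0.6049 -0.032   0.052 ]] ctr [0.6276 0.0159 0.052 ]
edge 18.47588236551372 0.07325223585989968
edge 18.22286942864598 0.07310960812778335
edgeP 108.34824191475303 0.0765655887332925
edgeP 108.24196406299663 0.076888883844576
[0.6195 0.0139 0.061 ] [0.62   0.0127 0.0755] [0.6283 0.0449 0.052 ] [0.5987 0.0343 0.052 ] hous disc [0.6192 0.0137 0.055 ]
74.23594089124668 0.0322994678834876
135.46829641801392 0.029176158806374194
75.54491094939814 0.03333775495317919
134.4561524746002 0.03034396074509367
```

```bash
python3 -m pendant '[[0.6,30,23,0,0],[0.6,30,22.5,0,0],[0.6,30,0,0,0.2],[0.6,20,0,0,0],[0.6,0,0,0,0],[0.6,0,0,0,0]]'
python3 - <<'E'
from h import *
to([.466,-.0565,.024])
f=env.grab_frame("wrist"); cv2.imwrite("pics/w2.png",f["pixels"])
E
```

```text
time: 3.6
tool_pos: [0.4655, -0.0545, 0.0906]
ee_rot: [80.2, 89.9, -9.5]
force: [0.1, -0.2, 1.0]
grip_width: 0.0512
t 3.6 tcp [ 0.4655 -0.0545  0.0906] yawY 0.22 tilt [ 2.e-03 -3.e-04 -1.e+00] j [-13.6  -1.3 101.3   0.   79.9 -13.8] F [ 0.1 -0.2  1. ] w 0.0512
tool shift mm [66.6  0.3  2. ]
```

View pics/w2.png

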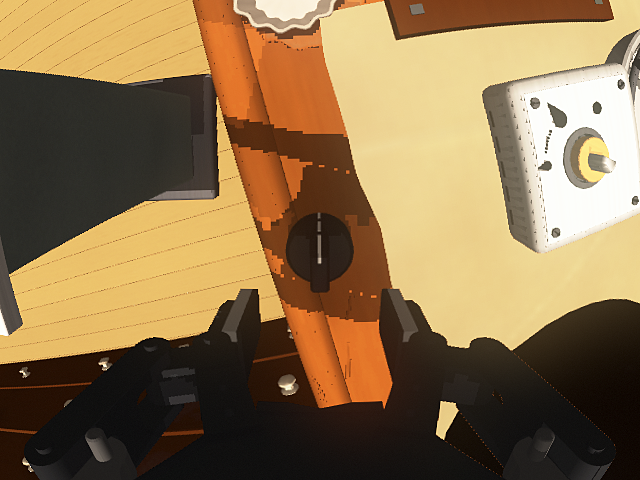

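```bash
python3 -m pendant '[[0.6,20,0,1,0],[0.6,20,0,1,0],[0.6,16,0,0,0],[0.6,8,0,0,0],[0.6,2,0,0,0],[0.6,0,0,0,0]]'
python3 - <<'E'
from h import *
to([.466,-.0565,.024])
f=env.grab_frame("wrist"); cv2.imwrite("pics/w3.png",f["pixels"])
f=env.grab_frame("scene"); cv2.imwrite("pics/s3.png",cv2.resize(f["pixels"][190:340,300:500],None,fx=4,fy=4))
E
```

```text
time: 4.25
tool_pos: [0.4663, -0.057, 0.0245]
ee_rot: [78.6, 89.9, -11.2]
force: [0.5, 1.2, -0.4]
grip_width: 0.0513
t 4.25 tcp [ 0.4663 -0.057   0.0245] yawY 0.15 tilt [ 2.2e-03 -4.0e-04 -1.0e+00] j [-13.9   2.8 105.3   0.   71.7 -14. ] F [ 0.5  1.2 -0.4] w 0.0513
tool shift mm [ 0.5 -0.3 -0.5]
```

View pics/w3.png

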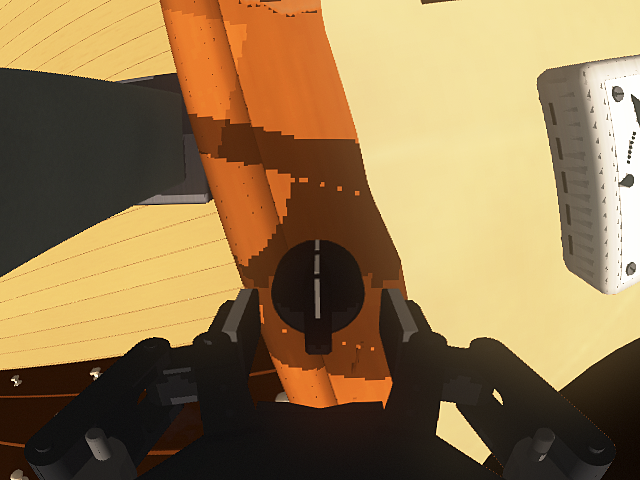

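View pics/s3.png

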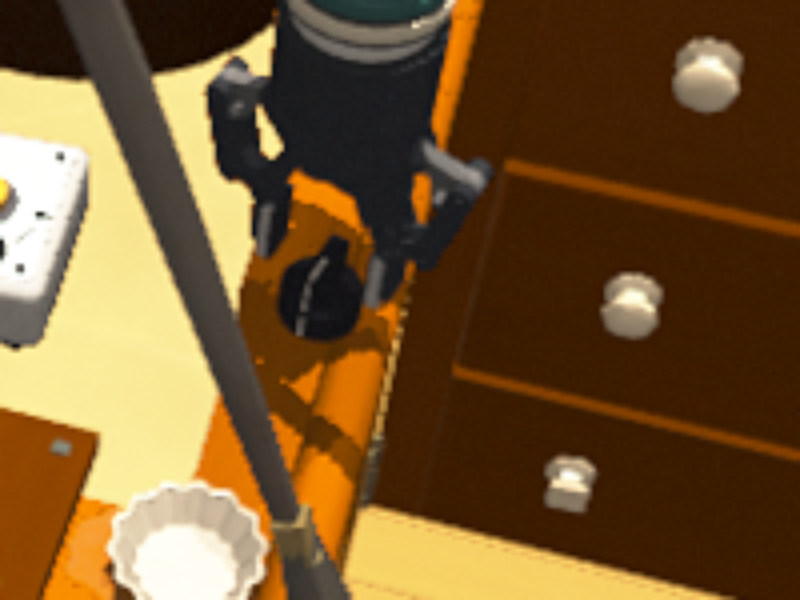

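```bash
python3 -m pendant '[[0.3,0,-0.5,0,0],[0.15,0,0,0,0],[0.05,0,0,0,0],[0,0,0,0,0],[0,0,0,0,0],[0,0,0,0,0]]' 60
python3 - <<'E'
from h import *
to([.466,-.0565,.024])
f=env.grab_frame("wrist"); cv2.imwrite("pics/w4.png",f["pixels"][180:420,180:500].repeat(2,0).repeat(2,1))
E
```

```text
time: 4.95
tool_pos: [0.4654, -0.057, 0.0238]
ee_rot: [82.4, 89.9, -7.5]
force: [-0.6, -0.0, 3.7]
grip_width: 0.0093
t 4.95 tcp [ 0.4654 -0.057   0.0238] yawY 0.14 tilt [ 1.e-03 -1.e-04 -1.e+00] j [-13.9   2.8 105.5   0.   71.7 -14.1] F [-0.6 -0.   3.7] w 0.0093
tool shift mm [-0.2  0.6 -0.5]
```

View pics/w4.png

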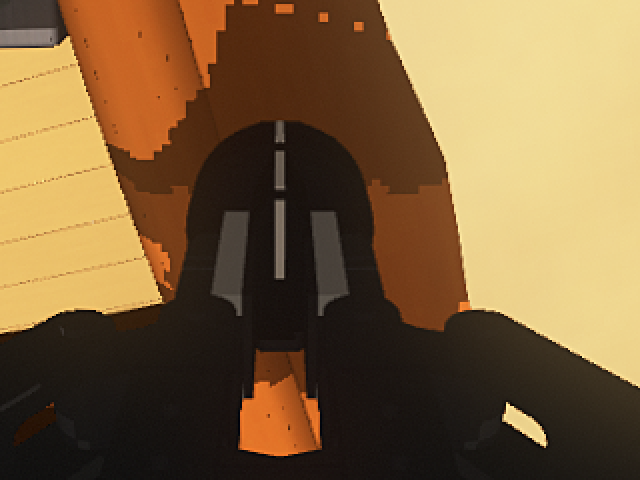

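```bash
python3 -m pendant '[[0,-10,0,0,0],[0,-30,0,0,0],[0,-35,0,0,0],[0,-35,0,0,0],[0,0,25,-11,0],[0,0,30,-14,0],[0,0,30,-14,0],[0,0,30,-14,0],[0,0,25,-11,0],[0,0,14,-6,0],[0,0,0,0,7.5],[0,0,0,0,7.5],[0,0,0,0,0],[0,0,0,0,0]]'
python3 - <<'E'
from h import *
to([.6197,.0133,.134])
f=env.grab_frame("wrist"); cv2.imwrite("pics/w5.png",f["pixels"])
f=env.grab_frame("scene"); cv2.imwrite("pics/s5.png",f["pixels"])
f=env.grab_frame("top"); cv2.imwrite("pics/t5.png",f["pixels"])
E
```

```text
time: 6.4
tool_pos: [0.6185, 0.0135, 0.1331]
ee_rot: [-83.6, 90.0, 171.7]
force: [0.1, 0.1, -0.1]
grip_width: 0.0096
t 6.4 tcp [0.6185 0.0135 0.1331] yawY -14.71 tilt [-8.e-04  1.e-04 -1.e+00] j [-4.  15.8 77.2  0.  87.  10.7] F [ 0.1  0.1 -0.1] w 0.0096
tool shift mm [-0.9  1.2 -0.2]
```

View pics/w5.png

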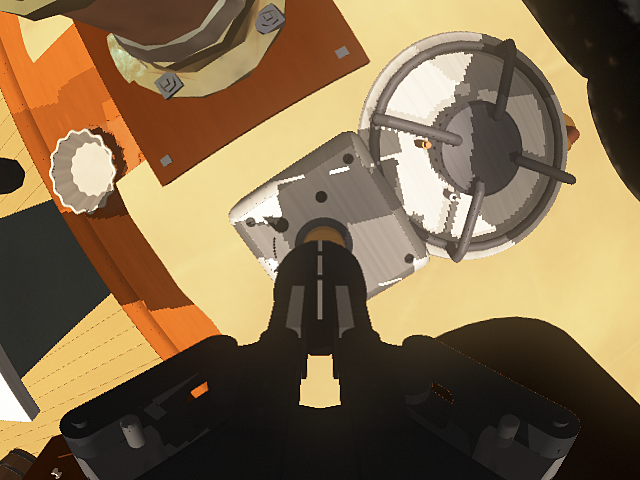

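View pics/s5.png

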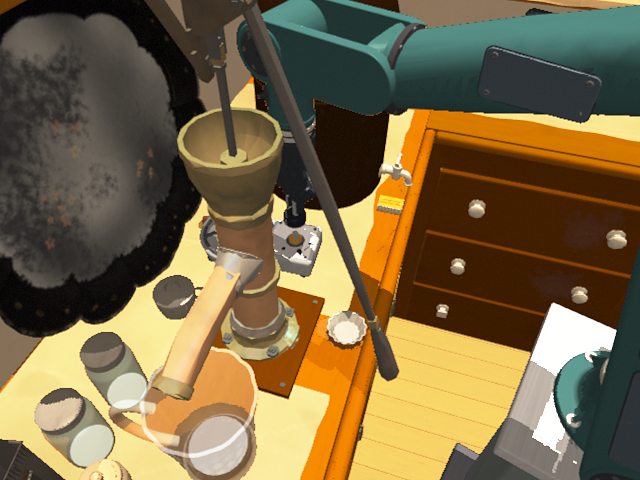

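View pics/t5.png

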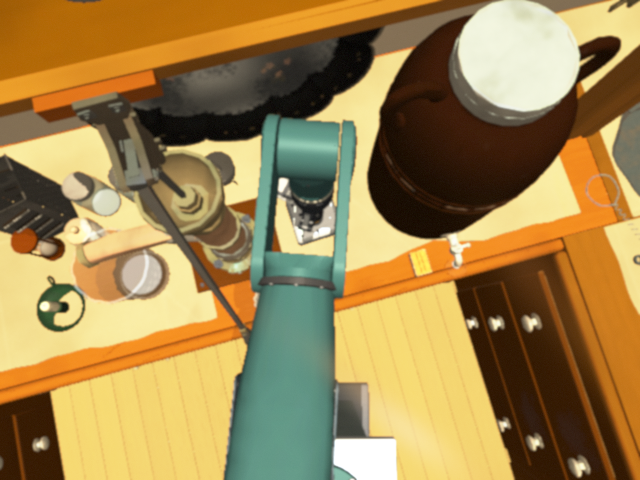

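```bash
python3 - <<'E'
from h import *
w=cv2.imread("pics/w5.png")
a=cv2.resize(w[225:365,250:390],None,fx=4,fy=4,interpolation=cv2.INTER_CUBIC)
a=np.clip(a.astype(float)*2.5,0,255).astype(np.uint8)
cv2.imwrite("pics/w5a.png",a)
cv2.imwrite("pics/w5b.png",cv2.resize(w[120:270,225:435],None,fx=3.8,fy=3.8,interpolation=cv2.INTER_CUBIC))
E
```

```text
(no output)
```

View pics/w5a.png

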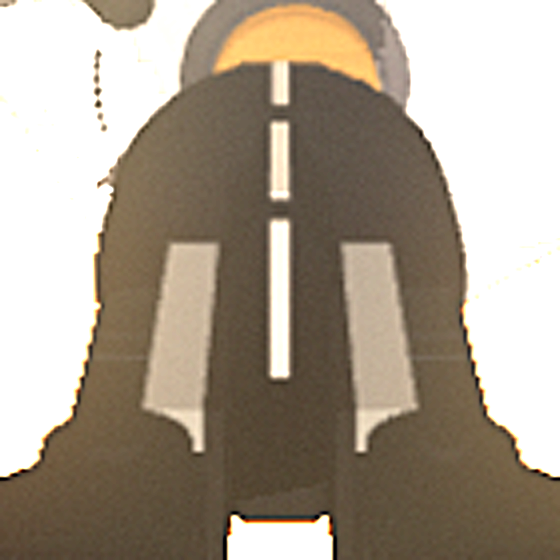

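View pics/w5b.png

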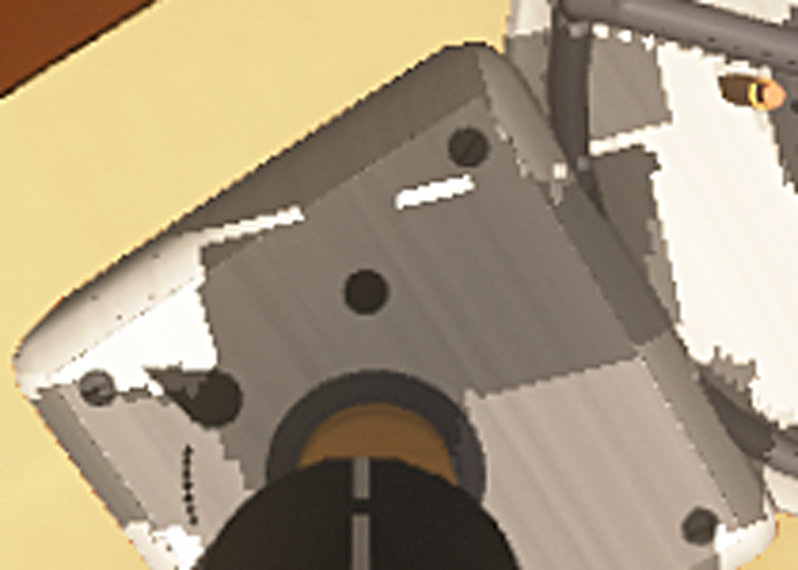

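```bash
cat > m5.py <<'E'
from h import *
f=env.grab_frame("wrist"); np.set_printoptions(precision=4,suppress=True)
print("diff",cv2.absdiff(f["pixels"],cv2.imread("pics/w5.png")).mean())
A=lambda x,y:(250+x/4,225+y/4);B=lambda x,y:(225+x/3.8,120+y/3.8)
o=lambda p,z:onz(f,*p,z,True)
s,p,R=tool(); zt=p[2]-.0238  # knob underside height
pe=o(A(280,219),zt+.04);pi=o(A(280,380),zt+.04);d=pe-pi;u=d/np.linalg.norm(d)
print("tcp",p,"ptr",pe,pi,np.degrees(np.arctan2(d[1],d[0])))
k=pe-.02*u
print("knob ctr",k,"in tool",R.T@(k-p)*1000)
sc=np.array([o(B(*q),.052) for q in [(98,387),(468,147),(700,525)]])
print(sc); d=sc[1]-sc[0];print("edge",np.degrees(np.arctan2(d[1],d[0])),np.linalg.norm(d));d=sc[1]-sc[2];print("edgeP",np.degrees(np.arctan2(d[1],d[0])),np.linalg.norm(d)); print("screw diag ctr",(sc[0]+sc[2])/2)
off=o(B(366,291),.052);fl=o(B(218,400),.052)
# yellow collar ellipse arc: pts 
pts=np.array([o(B(*q),.061)for q in [(300,458),(312,430),(335,412),(376,402),(420,412),(443,435),(452,468)]])
M=np.c_[2*pts[:,:2],np.ones(len(pts))];sol=np.linalg.lstsq(M,(pts[:,:2]**2).sum(1),rcond=None)[0];c=sol[:2]
print("collar",c,np.sqrt(sol[2]+c@c))
for q in (off,fl):
    d=q[:2]-c;print(q,np.degrees(np.arctan2(d[1],d[0])),np.linalg.norm(d[:2]))
# solve centre from off & flame: both 31mm, 60deg apart
m=(off+fl)/2; dd=fl-off; n=np.array([-dd[1],dd[0]])/np.linalg.norm(dd[:2]); cc=m[:2]+n*np.sqrt(.031**2-(np.linalg.norm(dd)/2)**2); print("ctr from marks",cc,np.linalg.norm(dd),np.degrees(np.arctan2(*(off[:2]-cc)[::-1])))
E
python3 m5.py
```

```text
diff 2.48123046875
tcp [0.6187 0.0134 0.1334] ptr [0.6225 0.0315 0.1496] [0.6181 0.0149 0.1496] 75.20197863046897
knob ctr [0.6174 0.0121 0.1496] in tool [-16.2001  -0.8905   1.5262]
[[ 0.5797  0.0395  0.052 ]
 [ 0.6483  0.062   0.052 ]
 [ 0.6721 -0.0103  0.052 ]]
edge 18.156738845532413 0.07219324334134504
edgeP 108.24307782170382 0.07613373096177611
screw diag ctr [0.6259 0.0146 0.052 ]
collar [0.6209 0.0157] 0.012467823421199007
[0.6267 0.0435 0.052 ] 78.29570959109293 0.028340067063779277
[0.5985 0.0321 0.052 ] 143.89461146511275 0.02782760821111389
ctr from marks [0.6226 0.0127] 0.030429087502027462 82.51364152324196
```

```bash
python3 -m pendant '[[0,0,0,25,0],[0,0,0,25,0],[0,0,0,0,0],[0,0,0,0,0],[0,0,0,0,0]]'
python3 - <<'E'
from h import *
to([.6197,.0133,.134])
f=env.grab_frame("wrist"); cv2.imwrite("pics/w6.png",f["pixels"]); np.savez("w6.npz",E=f["extrinsics"])
w=f["pixels"]
cv2.imwrite("pics/w6b.png",cv2.resize(w[70:260,220:430],None,fx=3,fy=3,interpolation=cv2.INTER_CUBIC))
E
```

```text
time: 7.1
tool_pos: [0.6061, -0.0342, 0.1334]
ee_rot: [171.3, 90.0, 66.4]
force: [1.0, 0.2, -0.1]
grip_width: 0.0094
t 7.1 tcp [ 0.6061 -0.0342  0.1334] yawY -14.82 tilt [ 3.e-04  7.e-04 -1.e+00] j [-8.6 14.3 79.   0.  86.7  6.2] F [ 1.   0.2 -0.1] w 0.0094
tool shift mm [ -0.6   1.  -49.4]
```

View pics/w6b.png

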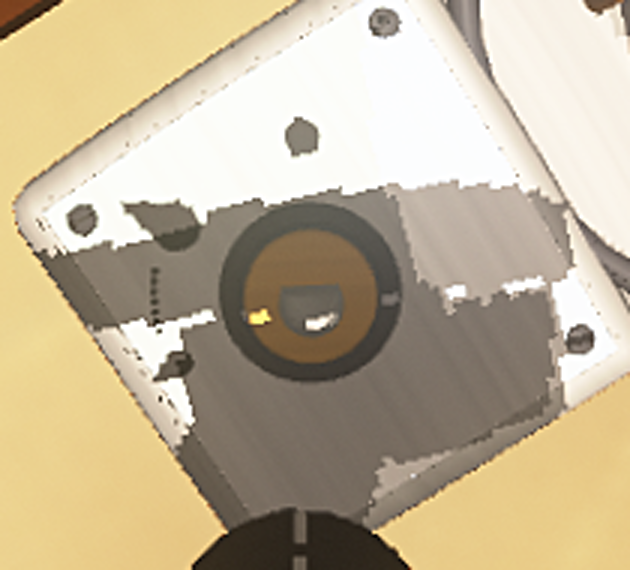

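```bash
cat > m6.py <<'E'
from h import *
f=env.grab_frame("wrist"); np.set_printoptions(precision=4,suppress=True)
s,p,R=tool();E=np.array(f["extrinsics"])
print("cam pos in tool mm",R.T@(-E[:3,:3].T@E[:3,3]-p)*1000);print("cam axes in tool\n",(E[:3,:3]@R))
B=lambda x,y:(220+x/3,70+y/3)
o=lambda q,z:onz(f,*q,z,True)
def T(q,n):
    print(n,q,"tool mm",R.T@(q-p)*1000)
T(o(B(310,296),.061),"seat");T(o(B(310.5,293),.056),"dark");T(o(B(311.5,308),.0755),"tip?")
off=o(B(301,136),.052);T(off,"off")
zt=p[2]-.0238
T(o(B(299,509),zt+.02),"ptr skirt top? ")
sc=np.array([o(B(*q),.052) for q in [(82,219),(385,22),(580,339)]]);T((sc[0]+sc[2])/2,"screw ctr")
d=sc[1]-sc[0];print("edge",np.degrees(np.arctan2(d[1],d[0])))
# flat edge
a=o(B(281,287),.0735);b=o(B(342,286),.0735);T(a,"fa");T(b,"fb");d=b-a;print(np.degrees(np.arctan2(d[1],d[0])))
E
python3 m6.py
```

```text
cam pos in tool mm [-142.8223   -1.0019  -73.645 ]
cam axes in tool
 [[-0.0002  1.      0.0008]
 [-0.2905 -0.0008  0.9569]
 [ 0.9569 -0.      0.2905]]
seat [0.62   0.0134 0.061 ] tool mm [ 72.3507   1.2628 -49.3321]
dark [0.6201 0.0134 0.056 ] tool mm [ 77.3507   1.4136 -49.367 ]
tip? [0.62   0.0128 0.0755] tool mm [ 57.8504   1.3831 -48.7804]
off [0.6263 0.0441 0.052 ] tool mm [ 81.3649  -0.4363 -80.5949]
ptr skirt top?  [ 0.6123 -0.007   0.1295] tool mm [  3.8127  -0.927  -27.7138]
screw ctr [0.6257 0.0151 0.052 ] tool mm [ 81.3523   6.3581 -52.4137]
edge 18.067484953035798
fa [0.6155 0.0178 0.0735] tool mm [ 59.8518  -4.1392 -52.4061]
fb [0.6263 0.0151 0.0735] tool mm [ 59.8524   6.9461 -52.5971]
-13.808100425995004
```

```bash
python3 - <<'E'
from h import *
f=env.grab_frame("wrist"); np.set_printoptions(precision=2,suppress=True)
s,p,R=tool()
A=lambda x,y:(250+x/4,225+y/4)
for n,y,h in [("skirt bottom front",62,0),("seg1 end",105,.02),("seg2 start",122,.02),("seg2 end",198,.02),("seg3 start",219,.04),("seg3 end",380,.04),("bar back",518,.04)]:
    print(n,R.T@(onz(f,*A(280,y),p[2]-.0238+h,True)-p)*1000)
E
```

```text
skirt bottom front [ 23.81  -0.76 -21.12]
seg1 end [  3.81  -0.79 -22.72]
seg2 start [  3.81  -0.79 -20.84]
seg2 end [  3.8   -0.79 -12.2 ]
seg3 start [-16.19  -0.82 -18.48]
seg3 end [-16.2   -0.82  -1.28]
bar back [-16.21  -0.82  15.24]
```

```bash
python3 -m pendant '[[0,0,1.2,-25,0],[0,0,1,-23.5,0],[0,14,0,0,0],[0,14,0,0,0],[0,0,0,0,0],[0,0,0,0,0]]'
python3 - <<'E'
from h import *
to([.6197,.0133,.134])
f=env.grab_frame("scene"); cv2.imwrite("pics/s7.png",cv2.resize(f["pixels"][170:290,250:350],None,fx=5,fy=5,interpolation=cv2.INTER_CUBIC))
f=env.grab_frame("wrist");w=f["pixels"]
cv2.imwrite("pics/w7.png",cv2.resize(w[120:320,210:430],None,fx=3,fy=3,interpolation=cv2.INTER_CUBIC))
E
```

```text
time: 7.85
tool_pos: [0.6196, 0.0108, 0.1039]
ee_rot: [-74.7, 89.8, -179.6]
force: [0.1, -0.8, -0.2]
grip_width: 0.0094
t 7.85 tcp [0.6196 0.0108 0.1039] yawY -14.91 tilt [-0.0028 -0.     -1.    ] j [-4.2 17.1 79.  -0.  84.1 10.7] F [ 0.1 -0.8 -0.2] w 0.0094
tool shift mm [-30.1  -0.6  -2.4]
```

View pics/s7.png

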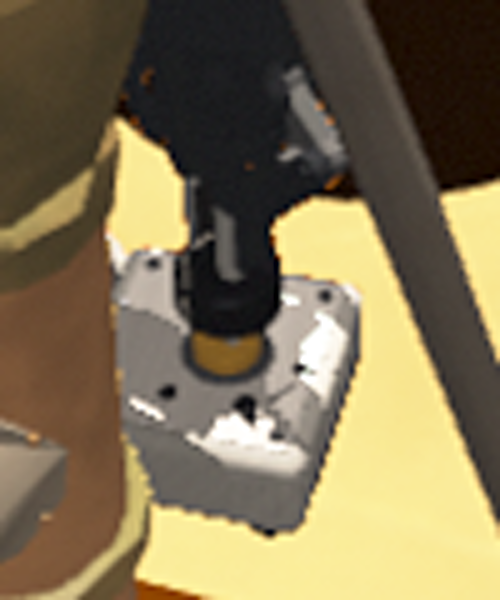

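View pics/w7.png

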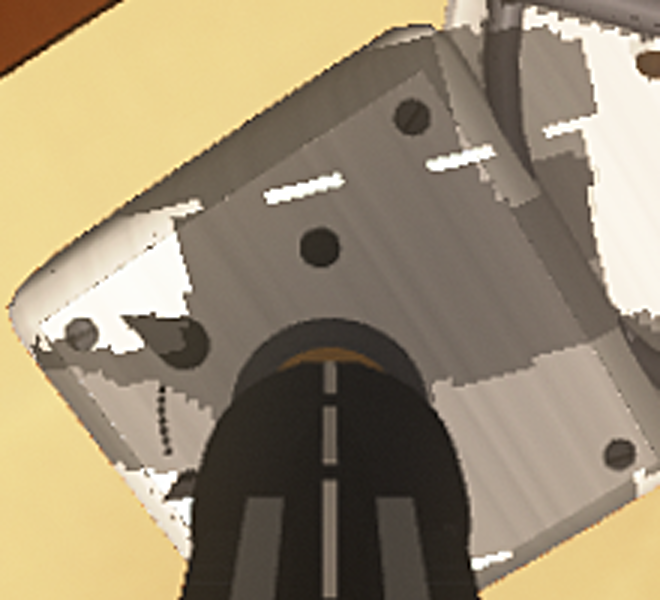

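```bash
python3 - <<'E'
from h import *
f=env.grab_frame("scene"); c=lambda p:((P(f,p)-[250,170])*5).round(1)
for xy in [(.6196,.0108),(.6200,.0120),(.6196,.0134)]:
    print(xy,"seat",c([*xy,.061]),"dark",c([*xy,.055]),"skirt bot",c([*xy,.080]),"skirt top",c([*xy,.1]))
print(c([.6196,.0098,.09])-c([.6196,.0108,.09]))
E
```

```text
(0.6196, 0.0108) seat [228.2 330. ] dark [228.6 340.4] skirt bot [226.8 296.2] skirt top [225.4 259.5]
(0.62, 0.012) seat [225.6 331.4] dark [226.  341.9] skirt bot [224.2 297.7] skirt top [222.7 261. ]
(0.6196, 0.0134) seat [224.4 334. ] dark [224.8 344.5] skirt bot [223.  300.3] skirt top [221.5 263.6]
[ 1.5 -1.6]
```

```bash
python3 -m pendant '[[0,0,0,0,-2],[0,0,0,0,0]]'; python3 - <<'E'
from h import *
f=env.grab_frame("scene"); a=f["pixels"][210:260,270:330].astype(float)
a=255*(a/255)**.5
cv2.imwrite("pics/s8.png",cv2.resize(a.astype(np.uint8),None,fx=12,fy=12,interpolation=cv2.INTER_NEAREST))
E
```

```text
time: 8.2
tool_pos: [0.621, 0.011, 0.1062]
ee_rot: [100.8, 89.9, -2.0]
force: [0.1, 0.4, -0.3]
grip_width: 0.0098
```

View pics/s8.png

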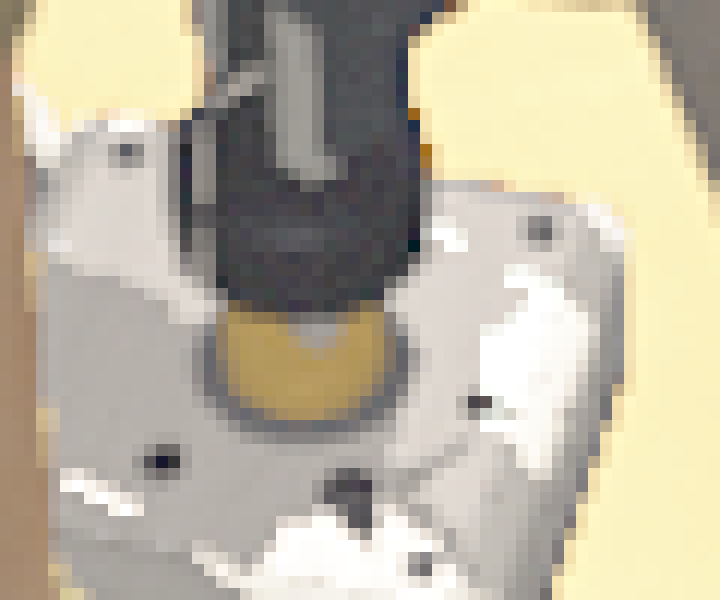

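```bash
python3 -m pendant '[[0,4,0,0,0],[0,2,0,0,0],[0,2,0,0,0],[0,2,0,0,0],[0,2,0,0,0],[0,0,0,0,0]]'; python3 -c "
from h import *
to([.62,.011,.0848])"
```

```text
time: 8.85
tool_pos: [0.6204, 0.0117, 0.0929]
ee_rot: [-128.9, 90.0, 128.2]
force: [-0.7, 0.8, -1.2]
grip_width: 0.0093
t 8.85 tcp [0.6204 0.0117 0.0929] yawY -12.86 tilt [-4.e-04  5.e-04 -1.e+00] j [-4.2 17.5 79.8  0.  82.8  8.7] F [-0.7  0.8 -1.2] w 0.0093
tool shift mm [ 8.1 -0.3  0.8]
```

```bash
python3 -m pendant '[[0,2,0,0,0],[0,2,0,0,0],[0,2,0,0,0],[0,1,0,0,0],[0,0,0,0,0]]'; python3 -c "
from h import *
to([.62,.011,.0848])
f=env.grab_frame('scene'); a=f['pixels'][210:260,270:330].astype(float)
a=255*(a/255)**.5
cv2.imwrite('pics/s9.png',cv2.resize(a.astype(np.uint8),None,fx=12,fy=12,interpolation=cv2.INTER_NEAREST))
w=env.grab_frame('wrist')['pixels'];cv2.imwrite('pics/w9.png',cv2.resize(w[120:320,210:430],None,fx=3,fy=3,interpolation=cv2.INTER_CUBIC))
"
```

```text
time: 9.35
tool_pos: [0.6205, 0.0117, 0.0861]
ee_rot: [-160.9, 90.0, 96.3]
force: [1.5, 2.6, -0.3]
grip_width: 0.0093
t 9.35 tcp [0.6205 0.0117 0.0861] yawY -12.85 tilt [-1.e-04  5.e-04 -1.e+00] j [-4.2 17.8 80.2  0.  82.   8.7] F [ 1.5  2.6 -0.3] w 0.0093
tool shift mm [ 1.3 -0.4  0.8]
```

View pics/s9.png

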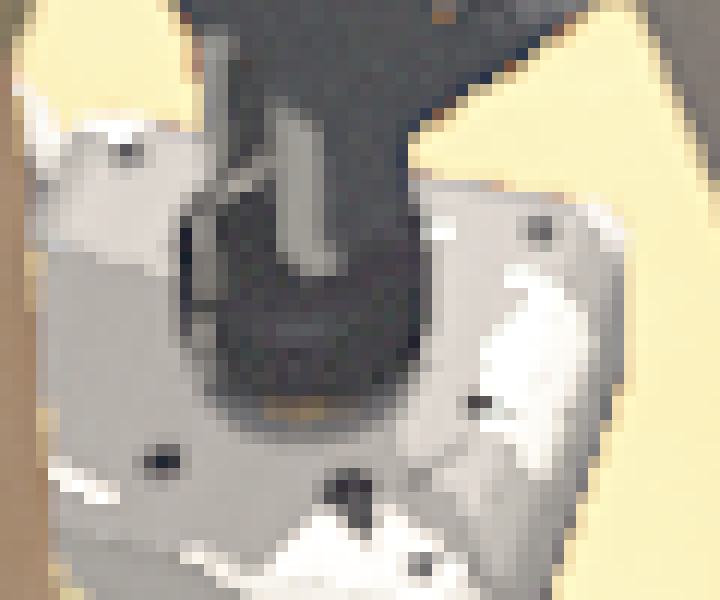

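View pics/w9.png

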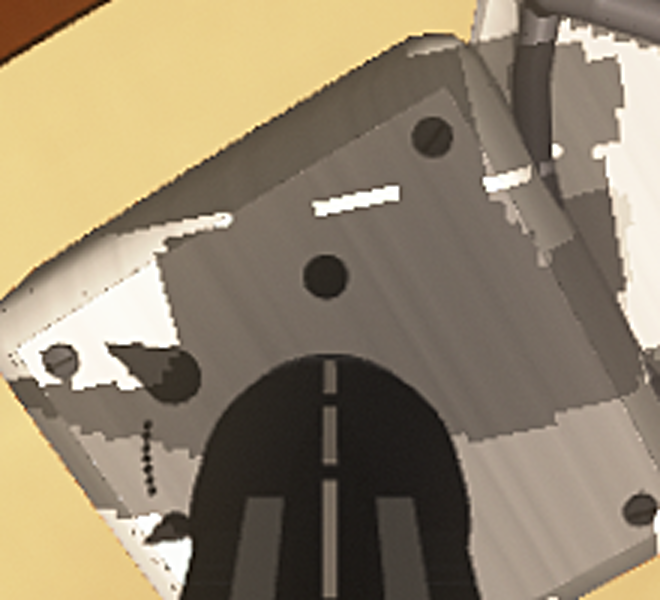

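```bash
python3 -m pendant '[[0,1,0,0,0],[0,1,0,0,0],[0,1,0,0,0],[0,0,0,0,0],[0,0,0,0,0],[0,0,0,0,0],[0,0,0,0,0]]'; python3 -c "
from h import *
to([.62,.011,.0848])
f=env.grab_frame('scene'); a=f['pixels'][210:260,270:330].astype(float)
a=255*(a/255)**.5
cv2.imwrite('pics/s10.png',cv2.resize(a.astype(np.uint8),None,fx=12,fy=12,interpolation=cv2.INTER_NEAREST))
"
```

```text
time: 10.15
tool_pos: [0.6208, 0.0116, 0.0837]
ee_rot: [128.5, 90.0, 25.6]
force: [0.2, 2.1, 3.6]
grip_width: 0.0093
t 10.15 tcp [0.6208 0.0116 0.0837] yawY -12.86 tilt [ 8.e-04  4.e-04 -1.e+00] j [-4.2 17.9 80.4  0.  81.7  8.7] F [0.2 2.1 3.6] w 0.0093
tool shift mm [-1.1 -0.6  0.8]
```

View pics/s10.png

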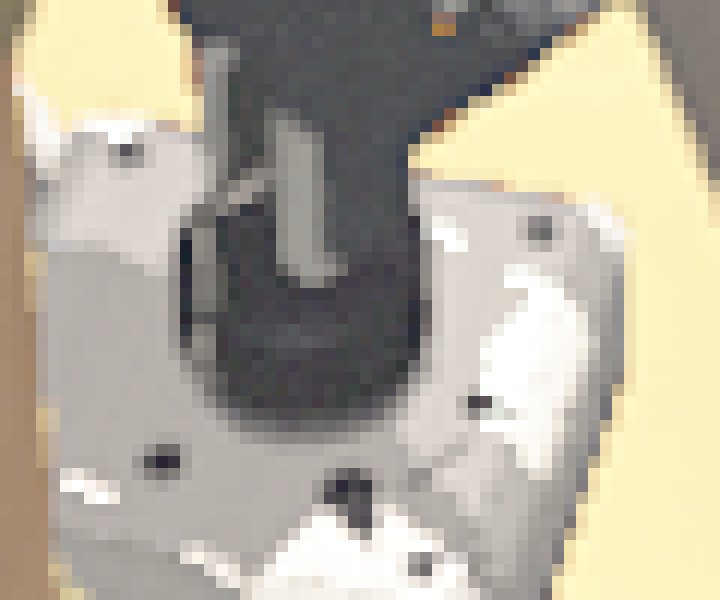

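```bash
python3 -m pendant '[[0,1.5,0,0,0],[0,1.5,0,0,0],[0,1,0,0,0],[0,0,0,0,0],[0,0,0,0,0],[0,0,0,0,0]]'; python3 -c "
from h import *
to([.62,.011,.0848])"; python3 -m pendant '[[0,1,0,0,0],[0,1,0,0,0],[0,0.5,0,0,0],[0,0,0,0,0],[0,0,0,0,0],[0,0,0,0,0]]'; python3 -c "
from h import *
to([.62,.011,.0848])
f=env.grab_frame('scene'); a=f['pixels'][210:260,270:330].astype(float)
a=255*(a/255)**.5
cv2.imwrite('pics/s11.png',cv2.resize(a.astype(np.uint8),None,fx=12,fy=12,interpolation=cv2.INTER_NEAREST))"
```

```text
time: 10.8
tool_pos: [0.6208, 0.0116, 0.0795]
ee_rot: [127.0, 90.0, 24.2]
force: [0.2, 3.1, 4.9]
grip_width: 0.0092
t 10.8 tcp [0.6208 0.0116 0.0795] yawY -12.86 tilt [ 6.e-04  3.e-04 -1.e+00] j [-4.2 18.1 80.6  0.  81.3  8.7] F [0.2 3.1 4.9] w 0.0092
tool shift mm [-5.3 -0.6  0.7]
time: 11.4
tool_pos: [0.6208, 0.0116, 0.0777]
ee_rot: [116.0, 89.9, 13.2]
force: [-0.3, 4.0, 6.8]
grip_width: 0.0098
t 11.4 tcp [0.6208 0.0116 0.0777] yawY -12.86 tilt [ 9.e-04  2.e-04 -1.e+00] j [-4.2 18.1 80.8  0.  81.1  8.7] F [-0.3  4.   6.8] w 0.0098
tool shift mm [-7.1 -0.6  0.7]
```

View pics/s11.png

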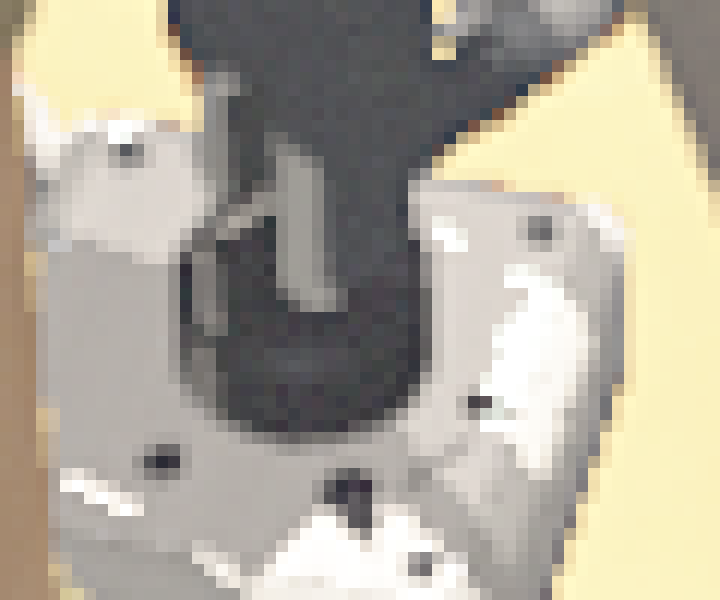

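```bash
python3 -m pendant '[[0,0.5,0,-0.5,0],[0,0.5,0,0,0],[0,0,0,0,0],[0,0,0,0,0],[0,0,0,0,0]]'; python3 -c "
from h import *
to([.62,.011,.0848])"
```

```text
time: 11.95
tool_pos: [0.6209, 0.0116, 0.0777]
ee_rot: [73.9, 89.9, -29.0]
force: [-2.1, 2.5, 11.0]
grip_width: 0.0093
t 11.95 tcp [0.6209 0.0116 0.0777] yawY -12.87 tilt [ 1.1e-03 -6.0e-04 -1.0e+00] j [-4.1 18.1 80.8 -0.  81.   8.7] F [-2.1  2.5 11. ] w 0.0093
tool shift mm [-7.1 -0.7  0.8]
```

```bash
python3 -m pendant '[[0,0,0,0,-5],[0,0,0,0,-5],[0,0,0,0,-5],[0,0,0,0,-5],[0,0,0,0,0],[0,0,0,0,0]]'; python3 -c "
from h import *
to([.62,.011,.0848]);print(env.get_state()['ft_torque'])
w=env.grab_frame('wrist')['pixels'];cv2.imwrite('pics/w12.png',cv2.resize(w[120:320,210:430],None,fx=3,fy=3,interpolation=cv2.INTER_CUBIC))"
```

```text
time: 12.55
tool_pos: [0.6213, 0.0117, 0.0777]
ee_rot: [69.6, 89.9, -13.2]
force: [-1.7, 3.0, 10.3]
grip_width: 0.0097
t 12.55 tcp [0.6213 0.0117 0.0777] yawY 7.14 tilt [ 2.3e-03 -5.0e-04 -1.0e+00] j [ -4.1  18.2  80.7  -0.   81.  -11.3] F [-1.7  3.  10.3] w 0.0097
tool shift mm [-7.1 -1.4  0.5]
[ 0.48077739  0.22650627 -0.00542932]
```

View pics/w12.png

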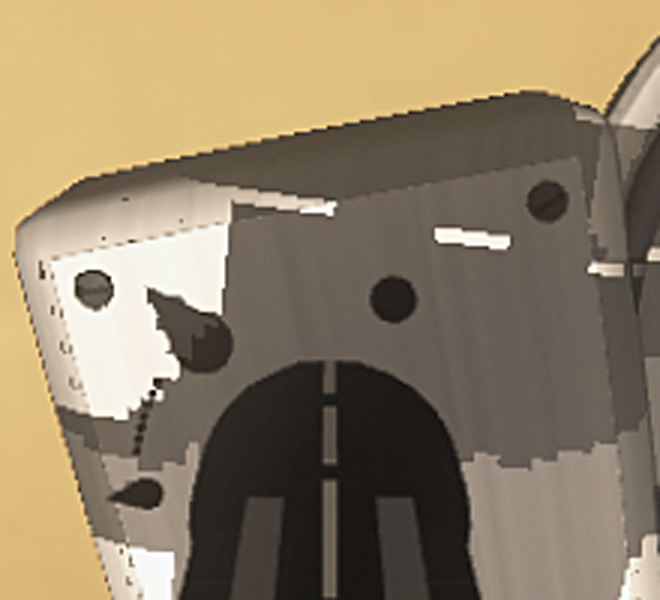

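```bash
python3 -m pendant '[[0,0,0,0,-5],[0,0,0,0,-5],[0,0,0,0,-5],[0,0,0,0,-5],[0,0,0,0,-5],[0,0,0,0,0],[0,0,0,0,0]]'; python3 -c "
from h import *
to([.62,.011,.0848]);print(env.get_state()['ft_torque'])"; python3 -m pendant '[[0,0,0,0,-5],[0,0,0,0,-5],[0,0,0,0,-5],[0,0,0,0,-5],[0,0,0,0,0],[0,0,0,0,0],[0,0,0,0,0]]'; python3 -c "
from h import *
to([.62,.011,.0848]);print(env.get_state()['ft_torque'])
w=env.grab_frame('wrist')['pixels'];cv2.imwrite('pics/w13.png',cv2.resize(w[120:320,210:430],None,fx=3,fy=3,interpolation=cv2.INTER_CUBIC))
f=env.grab_frame('scene'); cv2.imwrite('pics/s13f.png',f['pixels']);a=f['pixels'][210:260,270:330].astype(float)
a=255*(a/255)**.5
cv2.imwrite('pics/s13.png',cv2.resize(a.astype(np.uint8),None,fx=12,fy=12,interpolation=cv2.INTER_NEAREST))"
```

```text
time: 13.3
tool_pos: [0.6219, 0.0119, 0.0777]
ee_rot: [57.2, 89.8, -0.6]
force: [-0.6, 3.0, 9.7]
grip_width: 0.0093
t 13.3 tcp [0.6219 0.0119 0.0777] yawY 32.14 tilt [ 0.0036 -0.     -1.    ] j [ -4.1  18.2  80.7   0.   80.9 -36.3] F [-0.6  3.   9.7] w 0.0093
tool shift mm [-7.1 -2.  -0.2]
[ 0.6171414   0.05869913 -0.00138465]
time: 14.0
tool_pos: [0.6222, 0.0123, 0.0778]
ee_rot: [46.2, 89.7, 8.4]
force: [0.5, 4.0, 8.8]
grip_width: 0.0091
t 14.0 tcp [0.6222 0.0123 0.0778] yawY 52.15 tilt [ 4.4e-03  6.0e-04 -1.0e+00] j [ -4.1  18.2  80.7   0.1  80.9 -56.3] F [0.5 4.  8.8] w 0.0091
tool shift mm [-7.  -2.3 -0.9]
[ 0.76578024 -0.12634661  0.00580218]
```

View pics/w13.png

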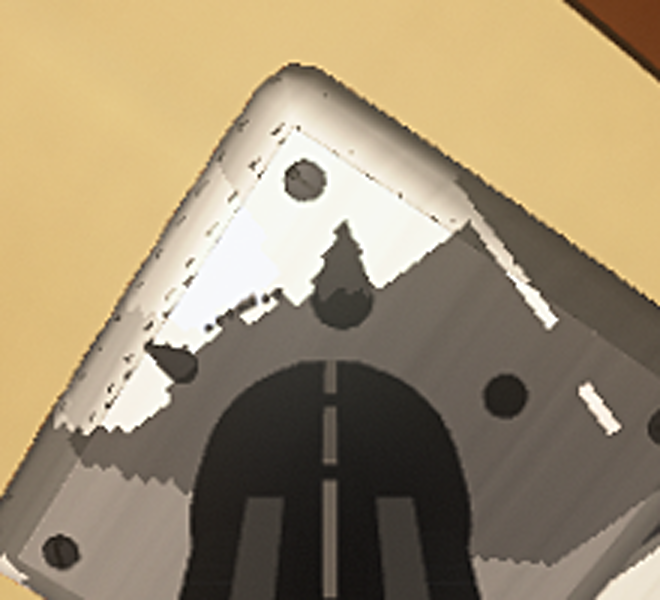

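View pics/s13.png

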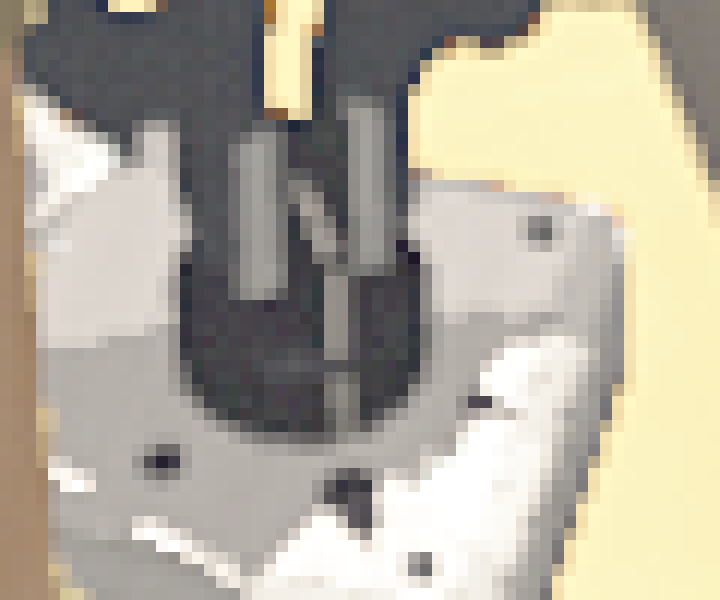

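View pics/s13f.png

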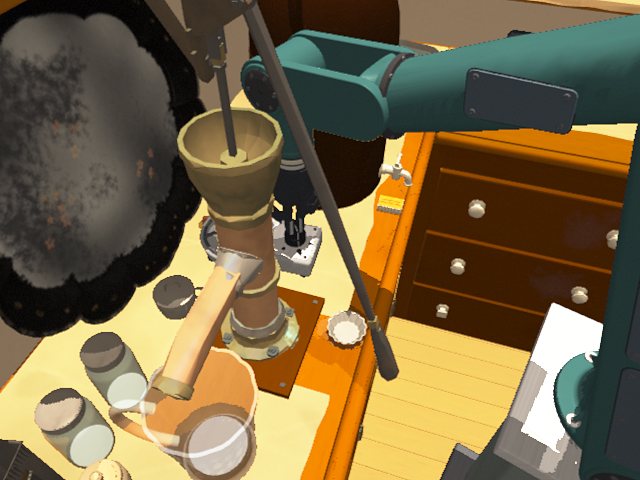

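```bash
python3 -m pendant '[[0,0.5,0,0,0],[0,0,0,0,0],[0,0,0,0,0],[0,0,0,0,0],[0,0,0,0,0]]'; python3 -c "
from h import *
to([.62,.011,.0848]);print(env.get_state()['ft_torque'])
print(env.hand_in())"
```

```text
time: 14.6
tool_pos: [0.6222, 0.0123, 0.0777]
ee_rot: [45.0, 89.7, 7.1]
force: [-0.1, 3.4, 9.5]
grip_width: 0.0091
t 14.6 tcp [0.6222 0.0123 0.0777] yawY 52.15 tilt [ 4.5e-03  6.0e-04 -1.0e+00] j [ -4.1  18.2  80.7   0.1  80.9 -56.3] F [-0.1  3.4  9.5] w 0.0091
tool shift mm [-7.1 -2.4 -0.9]
[ 0.70599065 -0.0447012   0.04485506]
the job is handed in; nothing more can be done
None
```

The knob is back on the shaft, pressed in and turned to the large flame mark, and the gripper is still holding it there. I handed the job in at 14.6 s; no verdict was reported.

- **Fitting:** I lined the pointer up with the off dot and the shaft's flat, and pushed until no brass showed under the skirt in the scene picture.
- **Pressing:** I pressed to the stop. The downward travel ended at TCP z = 0.0777 while the push rose to about 10 N. The valve's own stop is at about 7 N.
- **Turning:** I turned the knob about 65° anticlockwise with almost no resisting torque, so the lock had released. In the last wrist picture the pointer is about 4° past the flame mark. I left it there because the knob can run up to 9° ahead of the shaft. From that I expect the valve between about 0.99 and 1.15 rad; the valve joint itself cannot be read.
- **Last readings:** The push was 9.5 N at hand-in, the grip was commanded at 60 N, and the fingers were closed on the bar. The opening read 9 mm rather than the bar's 11 mm.
- **Side force:** A side force of about 3 N remained, from a small sideways misfit.
- **Other objects:** The last scene picture shows the match box, pan and tart tin where they were. I judged that by eye, without measuring.
- **Disagreement:** The wrist camera's calibration was about 1 mm off sideways, so I aligned the knob against the shaft within the same picture and checked it in the scene camera.

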